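# Balance a six-place centrifuge rotor by swapping its tubes

## Robot

A 6-joint arm with a two-finger parallel gripper is mounted at the origin on a cart in front of the work surface, level with it; the furniture and walls round the work are solid. World frame = base frame: x ahead of the robot, y to its left, z up, the work surface at z = 0. Lengths are in m, angles in rad, forces in N, time in s.
With the tool pointing down it reaches from about 0.275 to 0.75 m from the base axis. Payload 10.2 kg.
Tool frame: the origin (TCP) lies midway between the tips of the shut fingers; the grasp point (between the pads) lies bot.pinch_z behind it (bot.pinch_z is the distance from the TCP to the grasp point, in m); z points along the fingers, y is the line along which they close (so a half turn about z gives the same grasp; the last joint's range is limited). The gripper opens to 85 mm and grips with 20 to 120 N. Pads are 22 mm wide; open, the fingers measure 114 mm over their backs; the gripper's body (76 mm by 85 mm) begins 54 mm behind the grasp point. The pads swing forward as they close: fully open they stand 13 mm farther back than shut.
Start: joints at [-1.469, 0.313, 1.498, -0, 1.331, -0.223], TCP at [0.168, -0.498, 0.231] pointing down, gripper open.
Joint ranges: [-2.94, 2.94], [-0.97, 2.17], [0.19, 2.56], [-1.23, 4.37], [0.02, 3.11], [-2.88, 2.88]. Speed limits (rad/s): [2.39, 2.39, 3.01, 3.14, 3.14, 3.14].

## Interface

Orientations are given as a rotation vector (axis times angle).
In Python, from cell import monitor, get_image, get_calibration, order, bot gives the robot as it stands.
- The arm moves only by the tool move_arm, never from a script. Its arguments are lists of equal length, an entry for each row: "jaw": the opening, from 0 (shut) to 1 (fully open); "translation": the shift along the tool's x, y, z in mm, a list of three; "turn": the turn, a rotation vector about the tool's x, y, z in degrees, a list of three. A call has 1 to 20 rows; each row shifts and turns the commanded pose from where the row before left it, along the tool's axes as they then stand; what a row does not reach is not made up. A row lasts 1/8 s, in which the tool goes at most 62.5 mm and 10.7 degrees, less where a joint would pass 70% of its speed; a pose out of reach is approached as far as the arm can. A call is refused whole if a number of a shift passes 62.5 or a number of a turn 10.7, either way. A call with a gripper value outside its range is refused whole. The fingers move at their own pace and stop on an object; "squeeze" is the grip in N (left out, the last holds). Time passes only in rows, so rows that do not move let the fingers close. It gives the time, the measured TCP pose, the force, the opening and the grip force at its end, in the units of the state.
- monitor.get_state(): the state, without advancing time (a new reading comes with each control period).
- get_image(name): name is "side" or "top" or "wrist"; returns the picture (400x640x3 uint8, blue, green, red); there is no depth.
- get_calibration(name): a dict with "fx", "fy", "cx", "cy" (pixels), "rvec" (rotation vector, rad) and "tvec" (3), from world to camera coordinates, as OpenCV has them; the wrist camera has in their place "tool_from_camera" (4x4, takes a point from camera to tool coordinates, whose origin is the TCP and whose axes are the flange's). Camera axes: x right, y down, z forward; pixel columns grow to the right and rows downward; lengths in m; the calibration is good to about 2 mm. A picture is of the moment at which its call begins: read the wrist's pose just before it. get_calibration takes no time and is no camera call.
- order.close_job(): hands the job in; it is judged then, once.
The state is a dict: "time": time; "qpos": joint angles; "qvel": joint speeds; "effort": joint torques, N m; "eef_pos": TCP position; "tool_rot": TCP orientation; "ft_force": force on the tool from outside, world axes, zero at the start; "torque": the same for the moment, N m; "gripper_width": finger opening in m; "grip_force": force on a finger pad.
Only numpy, scipy, OpenCV 4.12 (cv2) and the standard library are available. Lean on these libraries where they do the work, as an engineer would, in place of code of your own. Each camera call takes 0.05 s, during which the arm holds its last target. There are 200 camera calls.

## Task

This centrifuge rotor has been loaded out of balance: there are three pairs of like tubes, but no tube sits opposite its twin. Rearrange them so that every tube faces its twin straight across the hub, parking a tube in a free hole of the vial rack beside the rotor while you need room; never lay or knock a tube over, and leave all six upright and fully down in the rotor's cups.

Things in the scene. Friction and masses are not known exactly. Their poses are not given: they have to be found in the camera images.
- tall_1: closed centrifuge tube, tallest kind: 105 mm long, plain upright screw cap 17 mm wide, 20 mm high, grey; pale straight body 15 mm wide, flat chamfered foot, about 25 g; twin of tall_2. Origin: centre of its underside; z: along the tube to the cap. Starts upright in a rotor cup, underside 8 mm above the worktop.
- tall_2: closed centrifuge tube, tallest kind: 105 mm long, plain upright screw cap 17 mm wide, 20 mm high, grey; pale straight body 15 mm wide, flat chamfered foot, about 25 g; twin of tall_1. Origin: centre of its underside; z: along the tube to the cap. Starts upright in a rotor cup, underside 8 mm above the worktop.
- broad_1: closed centrifuge tube, middle kind: 90 mm long, broad screw cap 24 mm wide, 16 mm high, grey; pale straight body 15 mm wide, flat chamfered foot, about 25 g; twin of broad_2. Origin: centre of its underside; z: along the tube to the cap. Starts upright in a rotor cup, underside 8 mm above the worktop.
- broad_2: closed centrifuge tube, middle kind: 90 mm long, broad screw cap 24 mm wide, 16 mm high, grey; pale straight body 15 mm wide, flat chamfered foot, about 25 g; twin of broad_1. Origin: centre of its underside; z: along the tube to the cap. Starts upright in a rotor cup, underside 8 mm above the worktop.
- short_1: closed centrifuge tube, shortest kind: 75 mm long, cap as narrow as the body, 12 mm high, its upper 5 mm a blunt cone, grey; pale straight body 15 mm wide, flat chamfered foot, about 25 g; twin of short_2. Origin: centre of its underside; z: along the tube to the cap. Starts upright in a rotor cup, underside 8 mm above the worktop.
- short_2: closed centrifuge tube, shortest kind: 75 mm long, cap as narrow as the body, 12 mm high, its upper 5 mm a blunt cone, grey; pale straight body 15 mm wide, flat chamfered foot, about 25 g; twin of short_1. Origin: centre of its underside; z: along the tube to the cap. Starts upright in a rotor cup, underside 8 mm above the worktop.
- rotor: six-cup steel and aluminium centrifuge rotor on a black stand, fixed, does not turn. Origin: on the worktop under its axis. Six round cups at 65 mm radius, at 0, 60, 120, 180, 240, 300 degrees from its x axis; facing cups are 130 mm apart. Cup: 18 mm wide inside, 23 mm at the flared rim; rim 45 mm, floor 8 mm above the worktop. Hub nut 26 mm wide, 58 mm high. All cups start full.
- rack: white vial rack, 62 x 166 x 34 mm, fixed. Origin: centre of underside, y along its length. Holes 18 mm wide at x -14 and +14, y -63, -37, -13, +13, +37, +63 mm; top plate 34 mm, floor 4 mm above the worktop. Fixed 48 mm vials fill (-14, -63), (+14, -63), (+14, -37); the other nine holes are free. (A second such rack, farther back at the left, is no part of the job.)
Not all that is in view belongs to the job. Leave any blue or green look-alike of the broad_1 alone.

How it is judged:
By the outcome, as a careful person would: the job done as asked, in the order asked, and still so for the second after the job is handed in, with the robot touching nothing.
It also fails if it takes over 96 s, if anything falls off the work surface, if the arm or the gripper's body presses on something with over 40 N, if the wrist force passes 120 N, or if a joint passes its speed limit or range.

## Working session

There is one attempt and no reset: what is moved stays moved. The work goes in short steps, Python scripts to look and compute and a tool call to move; the robot and the scene stay as the last step left them, time stands still between calls to the robot, and variables do not carry over. Pictures are saved under pics/ and viewed, at most 14 in all, crops included, and the job is handed in when it is done.

Besides the shell and the picture viewer there is one more tool, called after ">>>" by a JSON object that holds its "name" and its "arguments", one argument or row to a line. move_arm: Moves the arm, as the interface text tells. Its arguments: {"type":"object","properties":{"jaw":{"type":"array"},"translation":{"type":"array"},"turn":{"type":"array"},"squeeze":{"type":"number"}},"required":["jaw","translation","turn"]}

```bash
mkdir -p pics; ls; python3 - <<'E'
from cell import monitor,get_image,get_calibration,order,bot
import cv2
print(monitor.get_state()); print(bot.pinch_z)
for n in("side","top"):
    cv2.imwrite(f"pics/{n}0.png",get_image(n)); print(n,get_calibration(n))
print(get_calibration("wrist"))
E
```

```text
pics
{'time': 0.0, 'qpos': array([-1.46938514e+00,  3.13480182e-01,  1.49841374e+00,  5.75140632e-06,
        1.33098416e+00, -2.23392646e-01]), 'qvel': array([ 0.00025685, -0.00046246, -0.00058818,  0.00126817, -0.00028079,
       -0.00083954]), 'effort': array([-3.22048327e-04, -4.12259245e+01, -2.59744334e+01, -1.93736410e-04,
        4.14410635e-03,  4.18766376e-06]), 'eef_pos': array([ 0.1675078 , -0.49730376,  0.23072841]), 'tool_rot': array([-3.09898937e+00, -5.07751390e-01, -1.31776849e-04]), 'ft_force': array([ 0.13253702,  0.07722002, -0.61779797]), 'torque': array([-0.0200897 ,  0.00610358,  0.00295415]), 'grip_force': 0.0, 'gripper_width': 0.08546991137089982}
0.0187
side {'fx': 465.7856921771691, 'fy': 465.7856921771691, 'cx': 323.46229301310325, 'cy': 203.28578814062186, 'rvec': array([ 0.32276207, -2.52515249,  1.6018614 ]), 'tvec': array([0.59270635, 0.07832291, 0.99340284])}
top {'fx': 388.95179798864586, 'fy': 388.95179798864586, 'cx': 326.3304482396629, 'cy': 194.1198570661295, 'rvec': array([ 2.14445245, -2.14062798,  0.16173596]), 'tvec': array([0.10260449, 0.58878393, 0.82103854])}
{'fx': 324.83244887824424, 'fy': 324.83244887824424, 'cx': 319.32145950911274, 'cy': 202.36783566565717, 'tool_from_camera': array([[-4.73344271e-04, -9.53849537e-01, -3.00284594e-01,
         7.76103532e-02],
       [ 9.99999666e-01, -2.51642307e-04, -7.76980304e-04,
        -5.36026790e-05],
       [ 6.65557995e-04, -3.00284861e-01,  9.53849338e-01,
        -1.43241635e-01],
       [ 0.00000000e+00,  0.00000000e+00,  0.00000000e+00,
         1.00000000e+00]])}
```

View pics/top0.png

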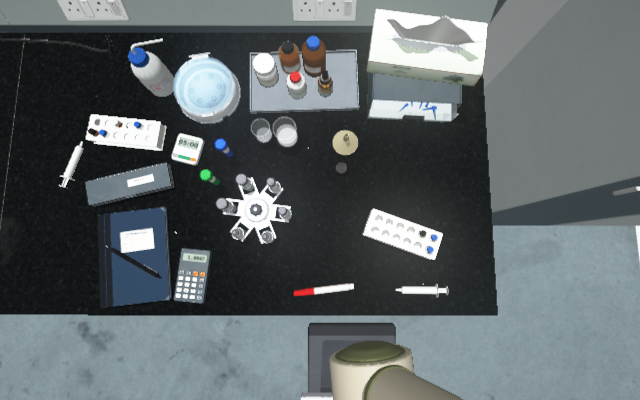

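View pics/side0.png

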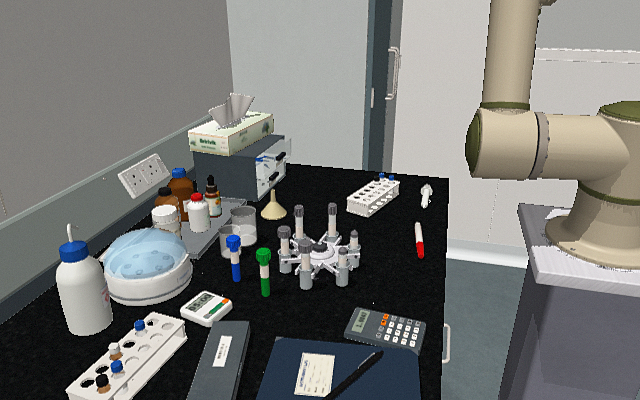

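The top view shows the rotor hub at about (256,210), with tubes around it and the free rack at (403,234). The blue (222,146) and green (207,176) look-alikes are nearby. The side view shows three cap kinds, with the rotor hub at about (322,255).

```bash
cat > h.py <<'E'
import numpy as np,cv2
from scipy.spatial.transform import Rotation as R
from cell import monitor,get_image,get_calibration,bot
def cam(n,st=None):
    c=get_calibration(n); K=np.array([[c["fx"],0,c["cx"]],[0,c["fy"],c["cy"]],[0,0,1]])
    if n!="wrist":
        Rw=R.from_rotvec(c["rvec"]).as_matrix(); return K,Rw,np.array(c["tvec"])
    st=st or monitor.get_state(); T=np.eye(4); T[:3,:3]=R.from_rotvec(st["tool_rot"]).as_matrix(); T[:3,3]=st["eef_pos"]
    M=np.linalg.inv(T@c["tool_from_camera"]); return K,M[:3,:3],M[:3,3]
def ray(C,uv,z):
    K,Rw,t=C; o=-Rw.T@t; d=Rw.T@np.linalg.inv(K)@[uv[0],uv[1],1]; return o+d*(z-o[2])/d[2]
def proj(C,p):
    K,Rw,t=C; q=(K@(Rw@np.atleast_2d(p).T+t[:,None])).T; return q[:,:2]/q[:,2:]
E
python3 - <<'E'
from h import *
C=cam("top"); im=cv2.imread("pics/top0.png")
print("hub",ray(C,(256,210),.058), ray(C,(207,176),.1),ray(C,(222,146),.1))
# rack: white blob min rect
m=cv2.inRange(im,(190,190,190),(255,255,255)); m=cv2.morphologyEx(m,cv2.MORPH_CLOSE,np.ones((9,9)))
for c in cv2.findContours(m,0,2)[0]:
    if cv2.contourArea(c)>400:
        b=cv2.boxPoints(cv2.minAreaRect(c)); print(b.mean(0),[ray(C,p,.034)[:2].round(4) for p in b])
s=cv2.imread("pics/side0.png")
a=cv2.resize(im[165:255,205:305],None,fx=5,fy=5,interpolation=2); b=cv2.resize(s[190:300,260:370],None,fx=3.5,fy=4.09,interpolation=2)
print(a.shape,b.shape)
h=min(a.shape[0],b.shape[0]); cv2.imwrite("pics/c0.png",np.hstack([cv2.resize(a[:h],(400,450)),cv2.resize(b[:h],(385,450))]))
E
```

```text
hub [0.55131557 0.25672502 0.058     ] [0.61815446 0.35389654 0.1       ] [0.68305574 0.32518015 0.1       ]
[365.8397 382.2741] [array([0.2212, 0.062 ]), array([ 0.2259, -0.0188]), array([ 0.161 , -0.0215]), array([0.1565, 0.0583])]
[189.65385 285.26923] [array([0.3643, 0.4297]), array([0.4206, 0.4259]), array([0.4141, 0.3714]), array([0.3579, 0.3758])]
[136.5     239.99998] [array([0.5038, 0.5654]), array([0.5145, 0.4918]), array([0.4698, 0.4823]), array([0.4592, 0.5553])]
[402.97876 233.89233] [array([0.4998, 0.0242]), array([0.5604, 0.0016]), array([ 0.5028, -0.1574]), array([ 0.4433, -0.1333])]
[254.35123 209.70364] [array([0.4931, 0.3508]), array([0.6396, 0.3371]), array([0.6175, 0.177 ]), array([0.4721, 0.1946])]
[186.89615 148.38077] [array([0.6728, 0.4594]), array([0.7352, 0.4467]), array([0.719, 0.388]), array([0.657 , 0.4013])]
[125.507576 131.9294  ] [array([0.7097, 0.6586]), array([0.7797, 0.658 ]), array([0.7599, 0.4763]), array([0.6904, 0.479 ])]
[410.2375  109.90883] [array([0.7734, 0.0034]), array([8.146e-01, 7.000e-04]), array([ 0.8047, -0.1868]), array([ 0.7637, -0.1829])]
[263.98587  64.67454] [array([0.9146, 0.289 ]), array([0.9413, 0.2451]), array([0.887 , 0.2156]), array([0.8608, 0.2593])]
[202.83429  86.35083] [array([0.8435, 0.4936]), array([0.9523, 0.4081]), array([0.8489, 0.2958]), array([0.7437, 0.3818])]
[428.47696   40.684616] [array([0.9107, 0.0043]), array([ 1.0526, -0.0144]), array([ 1.0156, -0.2878]), array([ 0.8754, -0.2631])]
[324.    9.5] [array([1.069 , 0.1858]), array([1.0692, 0.0346]), array([1.0189, 0.0351]), array([1.0186, 0.1851])]
[92.  9.] [array([1.0681, 0.7567]), array([1.0683, 0.5956]), array([1.0206, 0.5918]), array([1.0204, 0.7517])]
(450, 500, 3) (450, 385, 3)
```

View pics/c0.png

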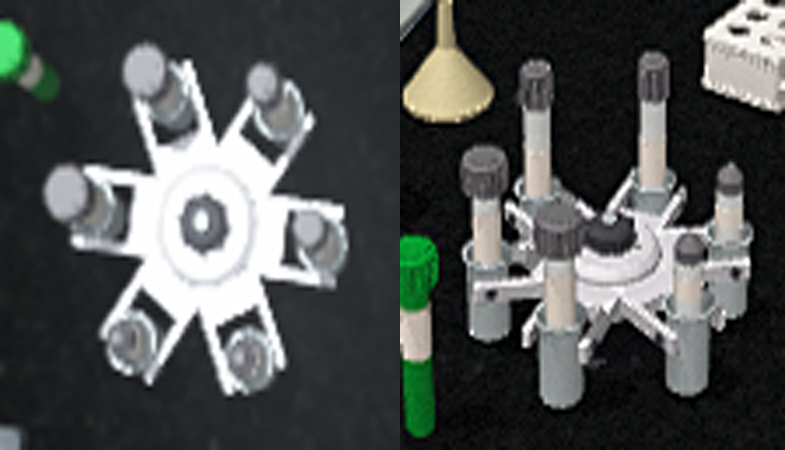

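The top crop shows, going round: broad at left and upper-left, tall at upper-right and right, and short at lower-right and lower-left. That is B B T T S S, so a 3-cycle with one parking spot solves it. I'll bring the wrist camera over the rotor next.

>>> {"name": "move_arm", "arguments": {
  "jaw": [1, 1, 1, 1, 1, 1, 1, 1, 1, 1, 1, 1, 1, 1, 1, 1],
  "translation": [
    [44.6, -42.2, 0],
    [44.6, -42.2, 0],
    [44.6, -42.2, 0],
    [44.6, -42.2, 0],
    [44.6, -42.2, 0],
    [44.6, -42.2, 0],
    [44.6, -42.2, 0],
    [44.6, -42.2, 0],
    [44.6, -42.2, 0],
    [44.6, -42.2, 0],
    [44.6, -42.2, 0],
    [44.6, -42.2, 0],
    [44.6, -42.2, 0],
    [44.6, -42.2, 0],
    [0, 0, 0],
    [0, 0, 0]
  ],
  "turn": [
    [0, 0, 0],
    [0, 0, 0],
    [0, 0, 0],
    [0, 0, 0],
    [0, 0, 0],
    [0, 0, 0],
    [0, 0, 0],
    [0, 0, 0],
    [0, 0, 0],
    [0, 0, 0],
    [0, 0, 0],
    [0, 0, 0],
    [0, 0, 0],
    [0, 0, 0],
    [0, 0, 0],
    [0, 0, 0]
  ]
}}

```text
time: 2.1
eef_pos: [0.5704, 0.2612, 0.2308]
tool_rot: [3.1, 0.508, -0.002]
ft_force: [0.2, -0.2, -0.2]
gripper_width: 0.0854
grip_force: 0.0
```

```bash
python3 - <<'E'
from h import *
import pickle
s=monitor.get_state(); im=get_image("wrist"); cv2.imwrite("pics/w1.png",im); pickle.dump(s,open("w1.pkl","wb"))
print(s["eef_pos"],s["tool_rot"],s["qpos"],s["time"])
C=cam("wrist",s)
print(proj(C,[[.551,.257,.058]]))
E
```

```text
[0.57041762 0.26120168 0.23082377] [ 3.09985472e+00  5.08018992e-01 -1.77076380e-03] [ 2.43082913e-01  5.45599091e-01  1.15559539e+00 -2.95360249e-04
  1.44155297e+00  1.48903596e+00] 2.1
[[317.41523063 200.15741702]]
```

View pics/w1.png

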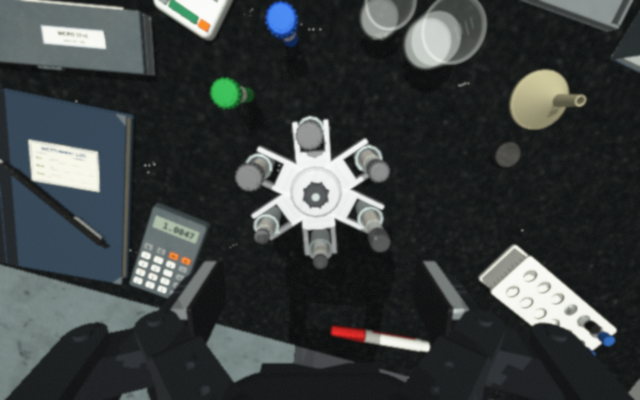

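The wrist view shows the rotor hub at (317,193) with caps around it, and the rack holes at about (548,295). I'll enlarge it to measure.

```bash
python3 - <<'E'
from h import *
im=cv2.imread("pics/w1.png")
cv2.imwrite("pics/c1.png",np.hstack([cv2.resize(im[110:272,230:395],None,fx=3.0,fy=3.0,interpolation=2)]))
m=cv2.inRange(im,(0,0,0),(140,140,140))[173:213,297:337]
n,l,s,c=cv2.connectedComponentsWithStats(m)
for i in range(1,n):
    if s[i,4]>20: print(s[i],c[i]+[297,173])
# rack holes
g=cv2.cvtColor(im,6); sub=g[235:360,470:625]
w=cv2.inRange(sub,200,255)
cs,_=cv2.findContours(w,cv2.RETR_CCOMP,2)
for c in cs:
    a=cv2.contourArea(c)
    if a>20: (x,y),(A,B),t=cv2.fitEllipse(c) if len(c)>5 else ((0,0),(0,0),0); print(round(a),round(x+470,1),round(y+235,1),round(A,1),round(B,1))
cv2.imwrite("pics/c2.png",cv2.resize(sub,None,fx=4,fy=4,interpolation=2))
E
```

```text
[  6   9  26  26 425] [315.45176471 194.38588235]
4232 539.2 295.7 51.6 143.2
45 541.6 313.5 9.1 12.0
117 570.7 309.9 9.9 15.5
44 528.5 302.6 8.8 11.6
61 559.0 298.1 10.4 11.9
57 513.7 290.9 10.6 11.8
68 544.5 286.8 10.5 13.3
70 530.9 274.4 10.9 12.8
72 535.5 190.5 46.4 122.8
```

View pics/c1.png

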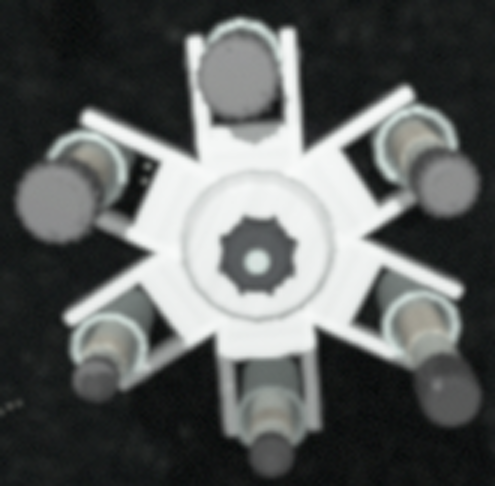

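View pics/c2.png

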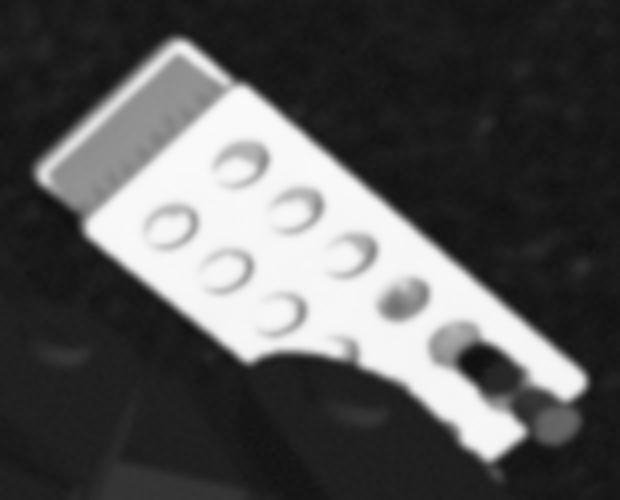

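Caps, rims and rack holes are clear: cap tops are at crop (239,76), (58,203), (447,184) and (449,393), rims at (416,145), (421,325), (270,415), (108,347) and (88,168). Rack row A starts at (241,164) and row B at (171,226).

```bash
cat > meas.py <<'E'
from h import *
import pickle
from scipy.optimize import least_squares
s=pickle.load(open("w1.pkl","rb")); C=cam("wrist",s)
P=lambda l,f,o,z: np.array([ray(C,np.array(p)/f+o,z)[:2] for p in l])
rim=P([(88,168),(416,145),(421,325),(270,415),(108,347)],3,(230,110),.045)
br=P([(239,76),(58,203)],3,(230,110),.098); ta=P([(447,184),(449,393)],3,(230,110),.113)
sh=P([(272,456),(94,381)],3,(230,110),.081)
hub=ray(C,(315.9,195),.058)[:2]
print("rim",rim,"\nbroad",br,"\ntall",ta,"\nshort",sh,"\nhub",hub)
idx=[0,2,3,4,5]  # order: left0, top1, UR2, R3, bot4, LL5 (clockwise)
def model(p,i): a=p[2]-np.pi/3*np.array(i); return p[:2]+.065*np.c_[np.cos(a),np.sin(a)]
for nm,pts,ii in(("rim",rim,idx),("caps",np.vstack([br,ta,sh]),[0,1,2,3,4,5])):
    if nm=="caps": ii=[1,0,2,3,4,5]
    r=least_squares(lambda p:(model(p,ii)-pts).ravel(),[.55,.257,1.9]); print(nm,r.x,np.degrees(r.x[2]),(r.fun.reshape(-1,2)*1e3).round(1).tolist())
A=P([(241,164),(297,210),(351,254),(404,298),(171,226),(227,270),(282,313)],4,(470,235),.034)
L=np.array([(14,63),(14,37),(14,13),(14,-13),(-14,63),(-14,37),(-14,13)])/1e3
f=lambda p:np.c_[p[0]+L[:,0]*np.cos(p[2])-L[:,1]*np.sin(p[2]),p[1]+L[:,0]*np.sin(p[2])+L[:,1]*np.cos(p[2])]
r=least_squares(lambda p:(f(p)-A).ravel(),[.5,-.066,.3]); print("rack",r.x,(r.fun.reshape(-1,2)*1e3).round(1).tolist()); print(f(r.x))
E
python3 meas.py
```

```text
rim [[0.56294902 0.32390792]
 [0.6060906  0.22046529]
 [0.54591253 0.19518685]
 [0.49492061 0.23530426]
 [0.50183146 0.2995674 ]] 
broad [[0.61453732 0.28482026]
 [0.56331868 0.32333102]] 
tall [[0.60666328 0.22215199]
 [0.54909628 0.1985502 ]] 
short [[0.49718082 0.23541738]
 [0.50446975 0.29918793]] 
hub [0.55569556 0.26018813]
rim [0.5543422  0.2598831  1.44171798] 82.60435536263273 [[-0.2, 0.4], [-0.1, -0.1], [0.1, 0.2], [-0.6, -0.4], [0.9, -0.2]]
caps [0.55587769 0.26057646 1.45043328] 83.10370531252937 [[1.1, 1.3], [0.4, 1.8], [1.2, -0.6], [-1.0, -2.5], [-1.1, -0.3], [-0.6, 0.4]]
rack [ 0.50144875 -0.06770329 -0.34484725] [[0.7, 0.2], [0.4, -0.5], [0.5, 0.2], [0.2, -0.6], [-0.3, 0.4], [-0.8, -0.4], [-0.7, 0.7]]
[[ 0.53592187 -0.01314502]
 [ 0.52713249 -0.03761433]
 [ 0.51901922 -0.06020138]
 [ 0.51022984 -0.08467068]
 [ 0.50957031 -0.00367954]
 [ 0.50078093 -0.02814884]
 [ 0.49266766 -0.05073589]]
```

Measured and consistent (residuals 1 mm or less):
- **Rotor:** centre (0.5545, 0.260).
- **c3, tall:** (0.546, 0.1955).
- **c1, broad:** (0.6145, 0.285).
- **c5, short:** (0.503, 0.299).

Plan: park T from c3, B c1→c3, S c5→c1, T→c5.

>>> {"name": "move_arm", "arguments": {
  "jaw": [0.45, 0.45, 0.45, 0.45, 0.45, 0.45, 0.45, 0.45, 0.45],
  "translation": [
    [-22, 27.3, 0],
    [-22, 27.3, 0],
    [0, 0, 30],
    [0, 0, 35],
    [0, 0, 35],
    [0, 0, 0],
    [0, 0, 0],
    [0, 0, 0],
    [0, 0, 0]
  ],
  "turn": [
    [0, 0, 0],
    [0, 0, 0],
    [0, 0, 0],
    [0, 0, 0],
    [0, 0, 0],
    [0, 0, 0],
    [0, 0, 0],
    [0, 0, 0],
    [0, 0, 0]
  ],
  "squeeze": 30
}}

```text
time: 3.28
eef_pos: [0.5468, 0.1958, 0.1323]
tool_rot: [3.1, 0.508, 0.003]
ft_force: [-0.4, 0.0, 0.7]
gripper_width: 0.0387
grip_force: 0.0
```

```bash
python3 - <<'E'
from h import *
s=monitor.get_state(); im=get_image("wrist")
C=cam("wrist",s); print(s["eef_pos"],s["gripper_width"])
for p in proj(C,[[.5462,.1955,.113],[.5462,.1955,.045],[.6062,.2206,.113]]): cv2.drawMarker(im,tuple(int(v) for v in p.round()),(0,0,255),0,7,1)
cv2.imwrite("pics/w2.png",im)
E
```

```text
[0.54681863 0.19581812 0.13227755] 0.03870579994192531
```

View pics/w2.png

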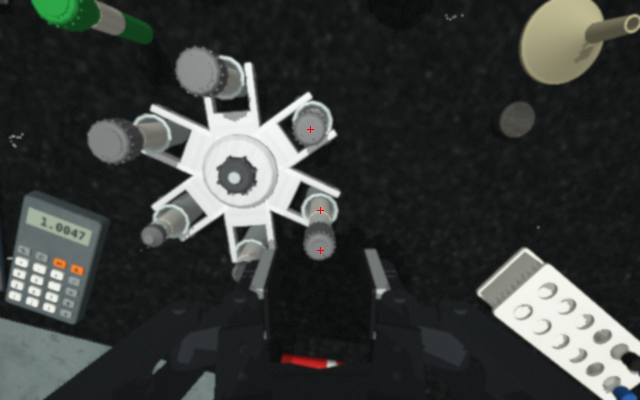

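The markers match within about 3 px: cap top at (319,247) against the predicted (319,250), a bias of roughly +1.5 mm along tool x. The cap is centred between the fingers, so I'll descend and grip.

>>> {"name": "move_arm", "arguments": {
  "jaw": [0.45, 0.45, 0.45, 0.45, 0.45, 0, 0, 0, 0, 0, 0, 0],
  "translation": [
    [1, 0, 26],
    [0, 0, 27],
    [0, 0, 27],
    [0, 0, 0],
    [0, 0, 0],
    [0, 0, 0],
    [0, 0, 0],
    [0, 0, 0],
    [0, 0, 0],
    [0, 0, 0],
    [0, 0, 0],
    [0, 0, 0]
  ],
  "turn": [
    [0, 0, 0],
    [0, 0, 0],
    [0, 0, 0],
    [0, 0, 0],
    [0, 0, 0],
    [0, 0, 0],
    [0, 0, 0],
    [0, 0, 0],
    [0, 0, 0],
    [0, 0, 0],
    [0, 0, 0],
    [0, 0, 0]
  ],
  "squeeze": 30
}}

```text
time: 4.82
eef_pos: [0.548, 0.1963, 0.0524]
tool_rot: [-3.1, -0.508, -0.003]
ft_force: [-1.6, -0.3, 7.5]
gripper_width: 0.0138
grip_force: 33.2
```

>>> {"name": "move_arm", "arguments": {
  "jaw": [0, 0, 0, 0, 0, 0, 0, 0, 0, 0, 0],
  "translation": [
    [0, 0, -15],
    [0, 0, -25],
    [0, 0, -40],
    [-18.7, 43, 0],
    [-18.7, 43, 0],
    [-18.7, 43, 0],
    [-18.7, 43, 0],
    [-18.7, 43, 0],
    [0, 0, 0],
    [0, 0, 0],
    [0, 0, 0]
  ],
  "turn": [
    [0, 0, 0],
    [0, 0, 0],
    [0, 0, 0],
    [0, 0, 0],
    [0, 0, 0],
    [0, 0, 0],
    [0, 0, 0],
    [0, 0, 0],
    [0, 0, 0],
    [0, 0, 0],
    [0, 0, 0]
  ]
}}

```text
time: 6.2
eef_pos: [0.5275, -0.0364, 0.1315]
tool_rot: [-3.1, -0.51, -0.0]
ft_force: [0.2, 0.9, 0.1]
gripper_width: 0.0138
grip_force: 33.4
```

```bash
python3 - <<'E'
from h import *
s=monitor.get_state(); im=get_image("wrist")
C=cam("wrist",s); e=s["eef_pos"]; print(e,s["gripper_width"],s["ft_force"])
for p in proj(C,[[.5359,-.0131,.034],[.5271,-.0376,.034],[.5190,-.0602,.034],[e[0],e[1],e[2]+.061],[e[0],e[1],e[2]-.044]]): cv2.drawMarker(im,tuple(int(v) for v in p.round()),(0,0,255),0,7,1)
cv2.imwrite("pics/w3.png",cv2.resize(im[130:330,200:460],None,fx=3,fy=3,interpolation=2))
E
```

```text
[ 0.52747056 -0.03642374  0.13153411] 0.013810126793659313 [0.2406451  0.87466384 0.10621428]
```

View pics/w3.png

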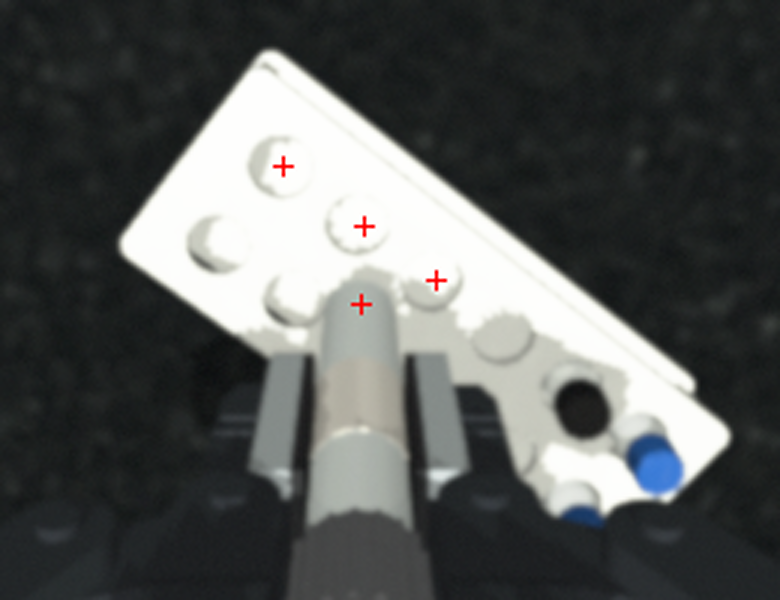

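The wrist crop shows the held tube upright at x≈361. The target hole is at (357,222) against the prediction of (364,226), which puts the true hole at (0.5271, −0.0361), right under the TCP. I'll descend.

>>> {"name": "move_arm", "arguments": {
  "jaw": [0, 0, 0, 0, 0, 0, 0, 0, 0, 0],
  "translation": [
    [0, 0, 24],
    [0, 0, 24],
    [0, 0, 6],
    [0, 0, 6],
    [0, 0, 6],
    [0, 0, 6],
    [0, 0, 6],
    [0, 0, 4],
    [0, 0, 0],
    [0, 0, 0]
  ],
  "turn": [
    [0, 0, 0],
    [0, 0, 0],
    [0, 0, 0],
    [0, 0, 0],
    [0, 0, 0],
    [0, 0, 0],
    [0, 0, 0],
    [0, 0, 0],
    [0, 0, 0],
    [0, 0, 0]
  ]
}}

```text
time: 7.5
eef_pos: [0.5291, -0.0372, 0.0521]
tool_rot: [3.099, 0.508, 0.008]
ft_force: [-2.2, 7.2, 21.4]
gripper_width: 0.0138
grip_force: 35.3
```

>>> {"name": "move_arm", "arguments": {
  "jaw": [0, 0, 0, 0],
  "translation": [
    [0.5, -1.5, -2],
    [0, 0, 0],
    [0, 0, 0],
    [0, 0, 0]
  ],
  "turn": [
    [0, 0, 0],
    [0, 0, 0],
    [0, 0, 0],
    [0, 0, 0]
  ]
}}

```text
time: 8.0
eef_pos: [0.528, -0.0361, 0.0522]
tool_rot: [3.099, 0.508, 0.002]
ft_force: [-0.8, 1.9, 9.6]
gripper_width: 0.0142
grip_force: 33.6
```

>>> {"name": "move_arm", "arguments": {
  "jaw": [0, 0.2, 0.45, 0.45, 0.45, 0.45, 0.45, 0.45],
  "translation": [
    [0, -0.4, -1],
    [0, 0, 0],
    [0, 0, 0],
    [0, 0, 0],
    [0, 0, -30],
    [0, 0, -50],
    [-20, 0, -40],
    [0, 0, 0]
  ],
  "turn": [
    [0, 0, 0],
    [0, 0, 0],
    [0, 0, 0],
    [0, 0, 0],
    [0, 0, 0],
    [0, 0, 0],
    [0, 0, 0],
    [0, 0, 0]
  ]
}}

```text
time: 9.0
eef_pos: [0.5089, -0.0424, 0.175]
tool_rot: [3.098, 0.507, 0.007]
ft_force: [0.3, 0.5, -1.1]
gripper_width: 0.0383
grip_force: 0.0
```

```bash
python3 - <<'E'
from h import *
s=monitor.get_state(); im=get_image("wrist"); t=get_image("side")
C=cam("wrist",s); e=s["eef_pos"]; print(e,s["gripper_width"],s["ft_force"])
D=cam("side")
for p in proj(C,[[.5276,-.0361,.034],[.5276,-.0361,.109]]): cv2.drawMarker(im,tuple(int(v) for v in p.round()),(0,0,255),0,7,1)
for p in proj(D,[[.5276,-.0361,.034],[.5276,-.0361,.109]]): cv2.drawMarker(t,tuple(int(v) for v in p.round()),(0,0,255),0,5,1); print(p)
u,v=proj(D,[[.5276,-.0361,.07]])[0].astype(int)
a=cv2.resize(im[120:340,220:480],None,fx=1.5,fy=1.82,interpolation=2); b=cv2.resize(t[v-50:v+50,u-50:u+50],(400,400),interpolation=2)
cv2.imwrite("pics/w4.png",np.hstack([a[:400],b]))
E
```

```text
[ 0.5088774  -0.04241193  0.17496265] 0.038260197905343504 [ 0.30147865  0.50003324 -1.05001609]
[360.99273504 193.20026169]
[362.14174899 164.1187966 ]
```

View pics/w4.png

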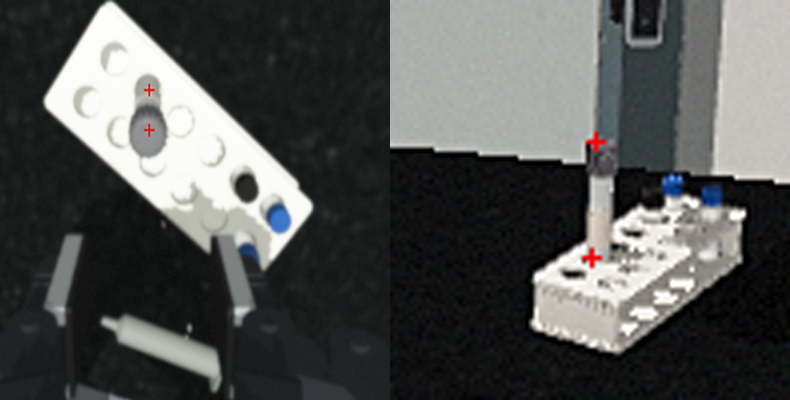

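The tall tube stands upright in the rack. Next is the broad tube at c1.

>>> {"name": "move_arm", "arguments": {
  "jaw": [0.5, 0.5, 0.5, 0.5, 0.5, 0.5, 0.5, 0.5, 0.5, 0.5, 0.5],
  "translation": [
    [34.3, -46.1, 0],
    [34.3, -46.1, 0],
    [34.3, -46.1, 0],
    [34.3, -46.1, 0],
    [34.3, -46.1, 0],
    [34.1, -46.2, 0],
    [0, 0, 15],
    [0, 0, 30],
    [0, 0, 0],
    [0, 0, 0],
    [0, 0, 0]
  ],
  "turn": [
    [0, 0, 0],
    [0, 0, 0],
    [0, 0, 0],
    [0, 0, 0],
    [0, 0, 0],
    [0, 0, 0],
    [0, 0, 0],
    [0, 0, 0],
    [0, 0, 0],
    [0, 0, 0],
    [0, 0, 0]
  ]
}}

```text
time: 10.48
eef_pos: [0.6154, 0.2858, 0.1285]
tool_rot: [-3.1, -0.507, -0.003]
ft_force: [0.4, -0.1, -0.2]
gripper_width: 0.0429
grip_force: 0.0
```

>>> {"name": "move_arm", "arguments": {
  "jaw": [0.5, 0.5, 0.5, 0.5, 0.5, 0, 0, 0, 0, 0, 0],
  "translation": [
    [0, 0, 19],
    [0, 0, 19],
    [0, 0, 19],
    [0, 0, 0],
    [0, 0, 0],
    [0, 0, 0],
    [0, 0, 0],
    [0, 0, 0],
    [0, 0, 0],
    [0, 0, 0],
    [0, 0, 0]
  ],
  "turn": [
    [0, 0, 0],
    [0, 0, 0],
    [0, 0, 0],
    [0, 0, 0],
    [0, 0, 0],
    [0, 0, 0],
    [0, 0, 0],
    [0, 0, 0],
    [0, 0, 0],
    [0, 0, 0],
    [0, 0, 0]
  ]
}}

```text
time: 11.85
eef_pos: [0.6153, 0.2861, 0.0712]
tool_rot: [-3.1, -0.508, -0.003]
ft_force: [-0.4, -0.6, 5.0]
gripper_width: 0.0224
grip_force: 29.7
```

>>> {"name": "move_arm", "arguments": {
  "jaw": [0, 0, 0, 0, 0, 0, 0, 0, 0, 0, 0],
  "translation": [
    [0, 0, -15],
    [0, 0, -30],
    [0, 0, -40],
    [0, 0, -40],
    [-31.1, 21, 0],
    [-31.1, 21, 0],
    [-31.1, 21, 0],
    [0, 0, 30],
    [0, 0, 38],
    [0, 0, 0],
    [0, 0, 0]
  ],
  "turn": [
    [0, 0, 0],
    [0, 0, 0],
    [0, 0, 0],
    [0, 0, 0],
    [0, 0, 0],
    [0, 0, 0],
    [0, 0, 0],
    [0, 0, 0],
    [0, 0, 0],
    [0, 0, 0],
    [0, 0, 0]
  ]
}}

```text
time: 13.22
eef_pos: [0.5473, 0.1967, 0.1291]
tool_rot: [3.1, 0.508, 0.003]
ft_force: [0.4, 1.2, 0.5]
gripper_width: 0.0221
grip_force: 29.5
```

```bash
python3 - <<'E'
from h import *
s=monitor.get_state(); im=get_image("wrist")
C=cam("wrist",s); e=s["eef_pos"]; print(e,s["gripper_width"],s["ft_force"])
for p in proj(C,[[.547,.196,.045],[.5555,.2605,.058],[e[0],e[1],e[2]-.0635]]): cv2.drawMarker(im,tuple(int(v) for v in p.round()),(0,0,255),0,7,1)
cv2.imwrite("pics/w5.png",cv2.resize(im[130:330,200:460],None,fx=3,fy=3,interpolation=2))
E
```

```text
[0.54728319 0.19668597 0.12910077] 0.022083382439208158 [0.40119899 1.20700699 0.54739235]
```

View pics/w5.png

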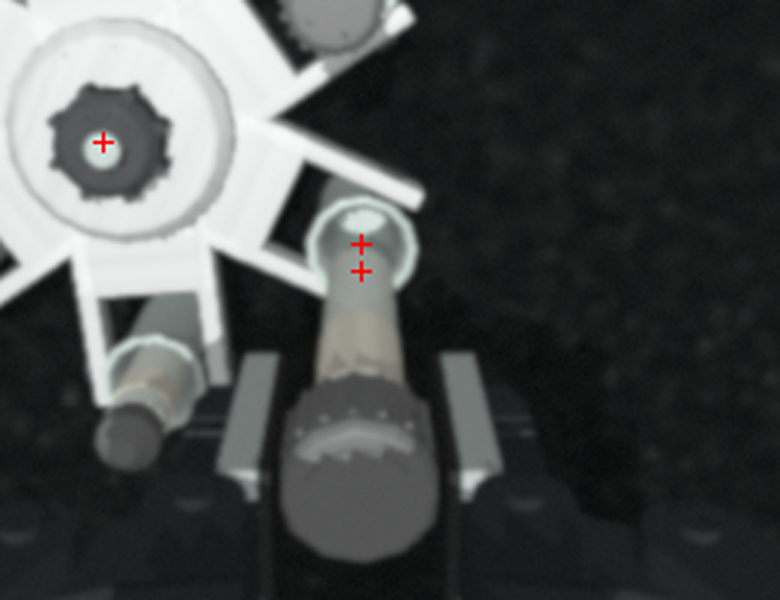

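The cup rim at (362,247) matches the marker at (361,244), and the tube is centred at x≈362. Inserting.

>>> {"name": "move_arm", "arguments": {
  "jaw": [0, 0, 0, 0, 0, 0, 0, 0, 0, 0],
  "translation": [
    [0, 0, 12],
    [0, 0, 6],
    [0, 0, 6],
    [0, 0, 7],
    [0, 0, 7],
    [0, 0, 7],
    [0, 0, 7],
    [0, 0, 4],
    [0, 0, 0],
    [0, 0, 0]
  ],
  "turn": [
    [0, 0, 0],
    [0, 0, 0],
    [0, 0, 0],
    [0, 0, 0],
    [0, 0, 0],
    [0, 0, 0],
    [0, 0, 0],
    [0, 0, 0],
    [0, 0, 0],
    [0, 0, 0]
  ]
}}

```text
time: 14.52
eef_pos: [0.5466, 0.1965, 0.0713]
tool_rot: [-3.1, -0.508, 0.0]
ft_force: [0.8, -0.6, 0.6]
gripper_width: 0.0226
grip_force: 29.5
```

>>> {"name": "move_arm", "arguments": {
  "jaw": [0.2, 0.45, 0.45, 0.45, 0.45, 0.45, 0.45, 0.45, 0.45, 0.45, 0.45, 0.45],
  "translation": [
    [0, 0, 0],
    [0, 0, 0],
    [0, 0, 0],
    [0, 0, -30],
    [0, 0, -40],
    [-2.6, -37.4, -10],
    [-2.6, -37.4, 0],
    [-2.6, -37.4, 0],
    [0, 0, 20],
    [0, 0, 25],
    [0, 0, 0],
    [0, 0, 0]
  ],
  "turn": [
    [0, 0, 0],
    [0, 0, 0],
    [0, 0, 0],
    [0, 0, 0],
    [0, 0, 0],
    [0, 0, 0],
    [0, 0, 0],
    [0, 0, 0],
    [0, 0, 0],
    [0, 0, 0],
    [0, 0, 0],
    [0, 0, 0]
  ]
}}

```text
time: 16.02
eef_pos: [0.5039, 0.3004, 0.1073]
tool_rot: [-3.1, -0.508, -0.002]
ft_force: [-1.1, -0.2, 0.6]
gripper_width: 0.0388
grip_force: 0.0
```

>>> {"name": "move_arm", "arguments": {
  "jaw": [0.45, 0.45, 0.45, 0.45, 0.45, 0, 0, 0, 0, 0, 0],
  "translation": [
    [-0.5, 0, 18],
    [0, 0, 18],
    [0, 0, 19],
    [0, 0, 0],
    [0, 0, 0],
    [0, 0, 0],
    [0, 0, 0],
    [0, 0, 0],
    [0, 0, 0],
    [0, 0, 0],
    [0, 0, 0]
  ],
  "turn": [
    [0, 0, 0],
    [0, 0, 0],
    [0, 0, 0],
    [0, 0, 0],
    [0, 0, 0],
    [0, 0, 0],
    [0, 0, 0],
    [0, 0, 0],
    [0, 0, 0],
    [0, 0, 0],
    [0, 0, 0]
  ]
}}

```text
time: 17.4
eef_pos: [0.5034, 0.3003, 0.0521]
tool_rot: [-3.1, -0.508, -0.002]
ft_force: [-0.7, -0.1, 5.5]
gripper_width: 0.0136
grip_force: 29.7
```

>>> {"name": "move_arm", "arguments": {
  "jaw": [0, 0, 0, 0, 0, 0, 0, 0, 0, 0, 0],
  "translation": [
    [0, 0, -15],
    [0, 0, -30],
    [0, 0, -40],
    [0, 0, -40],
    [33.8, 16.4, 0],
    [33.8, 16.4, 0],
    [33.7, 16.4, 0],
    [0, 0, 30],
    [0, 0, 38],
    [0, 0, 0],
    [0, 0, 0]
  ],
  "turn": [
    [0, 0, 0],
    [0, 0, 0],
    [0, 0, 0],
    [0, 0, 0],
    [0, 0, 0],
    [0, 0, 0],
    [0, 0, 0],
    [0, 0, 0],
    [0, 0, 0],
    [0, 0, 0],
    [0, 0, 0]
  ]
}}

```text
time: 18.77
eef_pos: [0.6153, 0.2861, 0.1105]
tool_rot: [-3.1, -0.508, -0.004]
ft_force: [0.1, 0.2, -0.4]
gripper_width: 0.0137
grip_force: 29.4
```

```bash
python3 - <<'E'
from h import *
s=monitor.get_state(); im=get_image("wrist")
C=cam("wrist",s); e=s["eef_pos"]; print(e,s["gripper_width"],s["ft_force"])
for p in proj(C,[[.6153,.2861,.045],[.5555,.2605,.058],[e[0],e[1],e[2]-.044]]): cv2.drawMarker(im,tuple(int(v) for v in p.round()),(0,0,255),0,7,1)
cv2.imwrite("pics/w6.png",cv2.resize(im[130:330,200:460],None,fx=3,fy=3,interpolation=2))
E
```

```text
[0.6152583  0.28614462 0.11053307] 0.013699517518771834 [ 0.05819433  0.16411572 -0.43739882]
```

View pics/w6.png

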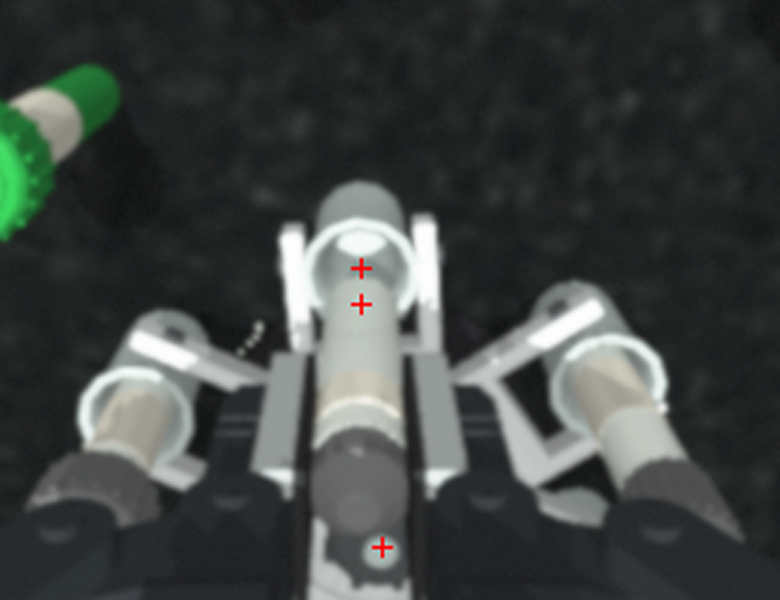

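The c1 rim centre at (361,269) coincides with its marker, and the tube is centred. Inserting.

>>> {"name": "move_arm", "arguments": {
  "jaw": [0, 0, 0, 0, 0, 0, 0, 0, 0, 0],
  "translation": [
    [0, 0, 12],
    [0, 0, 6],
    [0, 0, 6],
    [0, 0, 7],
    [0, 0, 7],
    [0, 0, 7],
    [0, 0, 7],
    [0, 0, 6],
    [0, 0, 0],
    [0, 0, 0]
  ],
  "turn": [
    [0, 0, 0],
    [0, 0, 0],
    [0, 0, 0],
    [0, 0, 0],
    [0, 0, 0],
    [0, 0, 0],
    [0, 0, 0],
    [0, 0, 0],
    [0, 0, 0],
    [0, 0, 0]
  ]
}}

```text
time: 20.08
eef_pos: [0.6154, 0.2861, 0.052]
tool_rot: [-3.1, -0.508, -0.004]
ft_force: [-1.2, -0.3, 9.0]
gripper_width: 0.0135
grip_force: 30.3
```

>>> {"name": "move_arm", "arguments": {
  "jaw": [0.2, 0.45, 0.45, 0.45, 0.45, 0.45, 0.45, 0.45, 0.45, 0.45, 0.45, 0.45, 0.45, 0.45, 0.45],
  "translation": [
    [0, 0, 0],
    [0, 0, 0],
    [0, 0, 0],
    [0, 0, -30],
    [0, 0, -45],
    [0, 0, -40],
    [-31, 46.2, -8],
    [-31, 46.2, 0],
    [-31, 46.2, 0],
    [-31, 46.2, 0],
    [-31, 46.2, 0],
    [-31, 46.2, 0],
    [0, 0, 40],
    [0, 0, 0],
    [0, 0, 0]
  ],
  "turn": [
    [0, 0, 0],
    [0, 0, 0],
    [0, 0, 0],
    [0, 0, 0],
    [0, 0, 0],
    [0, 0, 0],
    [0, 0, 0],
    [0, 0, 0],
    [0, 0, 0],
    [0, 0, 0],
    [0, 0, 0],
    [0, 0, 0],
    [0, 0, 0],
    [0, 0, 0],
    [0, 0, 0]
  ]
}}

```text
time: 21.95
eef_pos: [0.5274, -0.0358, 0.1344]
tool_rot: [3.1, 0.509, 0.002]
ft_force: [-0.2, 1.0, 0.4]
gripper_width: 0.0383
grip_force: 0.0
```

>>> {"name": "move_arm", "arguments": {
  "jaw": [0.45, 0.45, 0.45, 0.45, 0.45, 0, 0, 0, 0, 0, 0],
  "translation": [
    [0.5, 0, 28],
    [0, 0, 28],
    [0, 0, 28],
    [0, 0, 0],
    [0, 0, 0],
    [0, 0, 0],
    [0, 0, 0],
    [0, 0, 0],
    [0, 0, 0],
    [0, 0, 0],
    [0, 0, 0]
  ],
  "turn": [
    [0, 0, 0],
    [0, 0, 0],
    [0, 0, 0],
    [0, 0, 0],
    [0, 0, 0],
    [0, 0, 0],
    [0, 0, 0],
    [0, 0, 0],
    [0, 0, 0],
    [0, 0, 0],
    [0, 0, 0]
  ]
}}

```text
time: 23.32
eef_pos: [0.5279, -0.0359, 0.0505]
tool_rot: [3.1, 0.508, 0.003]
ft_force: [-0.0, 3.2, 6.9]
gripper_width: 0.014
grip_force: 29.1
```

>>> {"name": "move_arm", "arguments": {
  "jaw": [0, 0, 0, 0, 0, 0],
  "translation": [
    [0, 0, -15],
    [0, 0, -30],
    [0, 0, -40],
    [0, 0, -50],
    [0, 0, 0],
    [0, 0, 0]
  ],
  "turn": [
    [0, 0, 0],
    [0, 0, 0],
    [0, 0, 0],
    [0, 0, 0],
    [0, 0, 0],
    [0, 0, 0]
  ]
}}

```text
time: 24.08
eef_pos: [0.5268, -0.036, 0.1842]
tool_rot: [-3.1, -0.508, 0.001]
ft_force: [-0.0, 0.9, 0.1]
gripper_width: 0.0138
grip_force: 29.6
```

>>> {"name": "move_arm", "arguments": {
  "jaw": [0, 0, 0, 0, 0, 0, 0, 0, 0, 0, 0, 0],
  "translation": [
    [12.2, -46.6, 0],
    [12.2, -46.6, 0],
    [12.2, -46.6, 0],
    [12.2, -46.6, 0],
    [12.2, -46.6, 0],
    [12.2, -46.6, 0],
    [12, -46.6, 0],
    [0, 0, 0],
    [0, 0, 30],
    [0, 0, 38],
    [0, 0, 0],
    [0, 0, 0]
  ],
  "turn": [
    [0, 0, 0],
    [0, 0, 0],
    [0, 0, 0],
    [0, 0, 0],
    [0, 0, 0],
    [0, 0, 0],
    [0, 0, 0],
    [0, 0, 0],
    [0, 0, 0],
    [0, 0, 0],
    [0, 0, 0],
    [0, 0, 0]
  ]
}}

```text
time: 25.58
eef_pos: [0.5045, 0.3, 0.1175]
tool_rot: [-3.1, -0.507, -0.002]
ft_force: [-0.9, 0.4, 0.5]
gripper_width: 0.0142
grip_force: 29.6
```

```bash
python3 - <<'E'
from h import *
s=monitor.get_state(); im=get_image("wrist")
C=cam("wrist",s); e=s["eef_pos"]; print(e,s["gripper_width"],s["ft_force"])
for p in proj(C,[[.5034,.3003,.045],[.5555,.2605,.058],[e[0],e[1],e[2]-.046]]): cv2.drawMarker(im,tuple(int(v) for v in p.round()),(0,0,255),0,7,1)
cv2.imwrite("pics/w7.png",cv2.resize(im[130:330,200:460],None,fx=3,fy=3,interpolation=2))
E
```

```text
[0.50453274 0.29995138 0.1174525 ] 0.014234283290893946 [-0.85277849  0.37958166  0.47719524]
```

View pics/w7.png

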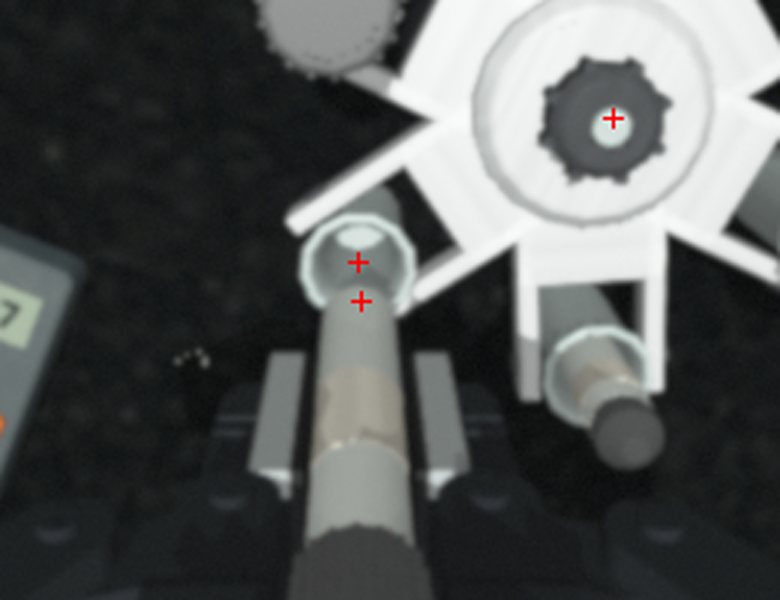

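The rim at (358,264) matches its marker at (358,262), and the TCP is about 1 mm off. I'll correct that and insert.

>>> {"name": "move_arm", "arguments": {
  "jaw": [0, 0, 0, 0, 0, 0, 0, 0, 0, 0, 0],
  "translation": [
    [-0.9, -0.6, 10],
    [0, 0, 6],
    [0, 0, 6],
    [0, 0, 6],
    [0, 0, 7],
    [0, 0, 7],
    [0, 0, 7],
    [0, 0, 7],
    [0, 0, 6],
    [0, 0, 0],
    [0, 0, 0]
  ],
  "turn": [
    [0, 0, 0],
    [0, 0, 0],
    [0, 0, 0],
    [0, 0, 0],
    [0, 0, 0],
    [0, 0, 0],
    [0, 0, 0],
    [0, 0, 0],
    [0, 0, 0],
    [0, 0, 0],
    [0, 0, 0]
  ]
}}

```text
time: 27.0
eef_pos: [0.5033, 0.3005, 0.0536]
tool_rot: [3.1, 0.508, 0.001]
ft_force: [6.6, -1.6, -3.4]
gripper_width: 0.0143
grip_force: 29.3
```

>>> {"name": "move_arm", "arguments": {
  "jaw": [0.2, 0.45, 0.45, 0.45, 0.45, 0.45, 0.45, 0.45, 0.45, 0.45],
  "translation": [
    [0, 0, 0],
    [0, 0, 0],
    [0, 0, 0],
    [0, 0, -30],
    [0, 0, -50],
    [0, 0, -40],
    [-20, 40, -40],
    [-20, 60, -20],
    [0, 0, 0],
    [0, 0, 0]
  ],
  "turn": [
    [0, 0, 0],
    [0, 0, 0],
    [0, 0, 0],
    [0, 0, 0],
    [0, 0, 0],
    [0, 0, 0],
    [0, 0, 0],
    [0, 0, 0],
    [0, 0, 0],
    [0, 0, 0]
  ]
}}

```text
time: 28.25
eef_pos: [0.4966, 0.197, 0.2328]
tool_rot: [-3.1, -0.508, 0.001]
ft_force: [0.6, -0.0, 0.1]
gripper_width: 0.0383
grip_force: 0.0
```

```bash
python3 - <<'E'
from h import *
s=monitor.get_state(); im=get_image("wrist"); t=get_image("side")
print(s["eef_pos"],s["ft_force"])
a0=np.radians(82.7); cups=np.array([[.5555+.065*np.cos(a0-i*np.pi/3),.2605+.065*np.sin(a0-i*np.pi/3)] for i in range(6)])
H=[.098,.083,.113,.098,.083,.113]
C=cam("wrist",s);D=cam("side")
P=np.c_[cups,H]
for I,X in((im,C),(t,D)):
    for p in proj(X,P): I[int(round(p[1])),int(round(p[0]))]=(0,0,255)
print(proj(C,P).round())
u,v=proj(C,[[.5555,.2605,.058]])[0].astype(int)
a=cv2.resize(im[max(v-80,0):v+80,max(u-80,0):u+80],(400,400),interpolation=0); b=cv2.resize(t[190:300,265:375],(400,400),interpolation=0)
cv2.imwrite("pics/w8.png",np.hstack([a,b]))
E
```

```text
[0.49662681 0.19700241 0.23281837] [ 0.63460275 -0.00537752  0.13312472]
[[194.  65.]
 [262.  17.]
 [336.  51.]
 [340. 137.]
 [280. 176.]
 [202. 149.]]
```

View pics/w8.png

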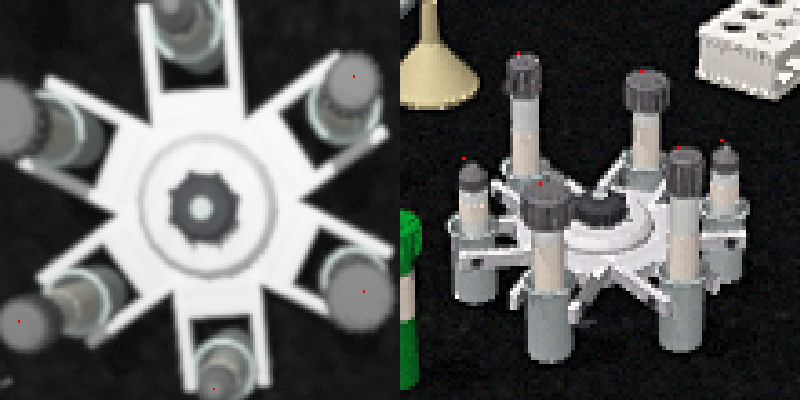

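The view shows all six tubes upright, with cap tops offset equally from their full-depth markers (touched and untouched alike). Broad faces broad, tall faces tall and short faces short, and the arm is clear.

```bash
python3 -c "
from cell import order
print(order.close_job())"
```

```text
the job is handed in; nothing more can be done
None
```

The job is handed in: all six tubes stand upright in the rotor with each facing its twin, and in the last camera check they looked fully down; robot time was about 28 s of the 96 s allowed.

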